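# Set the turret length stop and push the stick up to it

## Robot

A 7-joint arm with a two-finger parallel gripper is mounted at the origin on the work surface. World frame = base frame: x ahead of the robot, y to its left, z up, the work surface at z = 0. Lengths are in m, angles in rad, forces in N, time in s.
With the tool pointing down it reaches from about 0.4 to 0.85 m from the base axis. Payload 10.4 kg.
Tool frame: the origin (TCP) lies at the very end of the fingers, on their centre line; the grasp point (between the pads) lies 19 mm behind it; z points along the fingers, y is the direction in which the jaws open and shut (so a half turn about z gives the same grasp; the last joint's range is limited). The gripper opens to 87 mm and grips with 3 to 60 N. Pads are 19 mm wide; open, the fingers measure 117 mm over their backs; the gripper's body (75 mm by 190 mm) begins 51 mm behind the grasp point.
Start: joints at [1.178, 0.332, -0.065, 1.46, 0.022, 1.35, -0.088], TCP at [0.226, -0.583, 0.223] pointing down, gripper open.
Joint ranges: [-2.6, 2.6], [-0.5, 2.12], [-1.47, 1.34], [0.16, 2.42], [-1.27, 4.41], [0.06, 2.06], [-2.6, 2.6]. Speed limits (rad/s): [2.22, 2.22, 2.79, 2.79, 3.14, 3.14, 3.14].

## Interface

Orientations are given as a unit quaternion [x, y, z, w].
In Python, from bench import r, eyes, job gives the robot as it stands. The module is installed in compiled form; this text tells all that it offers.
- The arm moves only by the tool play_rows, never from a script. Its argument "motion" is a list of rows, each a list of 7 numbers: the shift along the tool's x, y, z as a fraction of full scale, then the turn, a rotation vector about the tool's x, y, z as a fraction of full scale, then the opening in per cent of the stroke, from 0 (shut) to 100 (fully open). A call has 1 to 5 rows; each row is the pose to reach, as a shift and turn from the pose commanded when the call began, along the tool's axes at that moment; what a row does not reach only later rows make up. Full scale, the value 1, is 0.2 m for a shift and 90 degrees for a turn. A row lasts 1/8 s, in which the tool goes at most 62.5 mm and 10.7 degrees, less where a joint would pass 70% of its speed; a pose out of reach is approached as far as the arm can. A call with a number of a shift or a turn outside -1 to 1 is refused whole. A call with a gripper value outside its range is refused whole. The fingers move at their own pace and stop on an object; "squeeze" is the grip in N (left out, the last holds). Time passes only in rows, so rows that repeat a pose let the fingers close. It gives the time, the measured TCP pose, the force and the opening at its end, in the units of the state.
- r.read_state(): the state, without advancing time (a new reading comes with each control period).
- eyes.camera(name): name is "side" or "top" or "wrist"; returns a dict with "image" (420x560x3 uint8, red, green, blue), "mtx" (3x3 intrinsics, pixels), "dist" ([k1, k2, p1, p2, k3] as OpenCV has them; the pictures are not rectified), "R" (3x3) and "t" (3): a world point X has camera coordinates R X + t. Camera axes: x right, y down, z forward; pixel columns grow to the right and rows downward; lengths in m; the calibration is good to about 2 mm. A picture is of the moment at which its call begins. There is no depth.
- job.close_job(): hands the job in, once; it reports no verdict.
Trained networks look in a picture, given as the dict that the camera call returned (one of the last four; its "shot" number tells which), for a name from the list of things; names that differ only in an ending like _2 or _b are one class to them, and where a whole thing is asked for, a point or a joint stands for the part that bears it (a point fixed in the world has none). Each returns a list of dicts, best first, with "p" (0 to 1); they miss things now and then, are a little off and sometimes report something else, mostly with a low value. They report only what shows in the picture. A call takes as long as a camera call. They do not tell look-alikes from the thing itself.
- eyes.regions_of(picture, label): "region" (420x560 bool, what is visible of it) and "xy" ([column, row] in pixels, amid what is visible of it).
- eyes.landmark_of(picture, label): "xy" ([column, row] in pixels: a listed point, or the origin of a listed thing).
The state is a dict: "time": time; "joint_positions": joint angles; "joint_vel": joint speeds; "joint_torque": joint torques, N m; "ee_pos": TCP position; "eef_rot": TCP orientation; "ft_force": force on the tool from outside, world axes, zero at the start; "torque": the same for the moment, N m; "width": finger opening in m.
Only numpy, scipy, OpenCV 4.12 (cv2) and the standard library are available. Lean on these libraries where they do the work, as an engineer would, in place of code of your own. Each camera call takes 0.05 s, during which the arm holds its last target. There are 200 camera calls.

## Task

Set the length-stop jig for the long setting: push on the arms of the three-armed star with a closed fingertip to turn it until its longest arm points straight along the channel at the pine stick. Then push the stick along the channel from the end away from the star until it rests against the tip of that arm, leaving the arm still pointing straight at it. Do not pick up or lift the stick, and leave the other things on the table where they are.

Things in the scene. Friction and masses are not known exactly. Their poses are not given: they have to be found in the camera images.
- jig: Jig fixed to the table: dark wooden board 160 (x) x 460 (y) x 18 mm thick, origin at the centre of its underside. Its y axis runs along the channel from the stick to the star. Channel: on the centre line x = 0, y = -200 to 0 mm, between two aluminium rails 34 mm apart, each 12 mm wide, tops 28 mm above the table; its floor is the board's top. The star's pivot is at y = +120 mm.
- hub (a point): Centre of the star's upright pivot, 40 mm above the table. Round hub 40 mm across, its top 55 mm above the table. Three bare aluminium arms, 120 degrees apart, 14 mm wide, from 27 to 41 mm above the table (9 mm clear of the board), each with a round end 16 mm across; counter-clockwise from above: long, middle, short.
- long_tip (a point): Extreme end of the longest arm, 100 mm from the pivot, 34 mm above the table. When this arm points straight at the stick, the tip lies on the channel's centre line at y = +20 mm of the jig.
- middle_tip (a point): Extreme end of the middle arm, 75 mm from the pivot, 34 mm above the table.
- short_tip (a point): Extreme end of the shortest arm, 50 mm from the pivot, 34 mm above the table.
- stick: Loose square pine stick, 30 mm x 150 mm (along its y) x 30 mm, lying in the channel with 2 mm of play to each side; origin at the centre of its underside, 18 mm above the table; its top is 48 mm above the table. About 0.1 kg; it slides with 2 N or less.
- stick_front (a point): Centre of the stick's end face towards the star, 33 mm above the table. At the start it is 35 to 85 mm short of where the long arm's tip will be.
- stick_back (a point): Centre of the stick's other end face (the end to push on), 33 mm above the table.
- offcut: Bystander: square pine offcut 30 x 90 x 30 mm lying on the table on the robot's side of the jig, near the star end of the jig. Loose; leave it where it is.
- screwdriver: Bystander: screwdriver lying on the table on the robot's side of the jig. Loose; leave it where it is.
- runner: Bystander: steel drawer runner, 45 x 250 x 13 mm, lying flat on the table on the far side of the jig. Loose; leave it where it is.
- carton: Bystander: small closed cardboard carton 70 x 100 x 45 mm on the far side of the jig, near the star end. Loose; leave it where it is.
- edging: Bystander: roll of dark wood edging, a ring 116 mm across and 22 mm high, lying on the table past the star end of the jig. Loose; leave it where it is.
- glue: Bystander: white glue bottle, 60 mm across and 170 mm high, standing beyond one end of the jig. Loose; leave it where it is.
- tub: Bystander: grey open plastic tub, 80 mm across and 80 mm high, standing beyond the other end of the jig. Loose; leave it where it is.
- star (a joint): Angle of the star: 0 (or a whole turn, 6.283) when the longest arm points straight along the channel at the stick; grows counter-clockwise from above; starts at 0.6 to 5.68. Turns either way without end; stiff friction of 0.15 N m (2 to 3 N at 60 mm out), stays where it is left.
Things that resemble listed ones, but are neither listed nor needed, are in the scene too. Leave any white look-alike of the stick alone.

How it is judged:
On the way, in this order (a step that is already met when the one before it is completed fails the run):
1. the longest arm points along the channel at the stick (x of long_tip in the frame of jig between -0.015 and 0.015 m and y of long_tip in the frame of jig below 0.06 m), for 0.2 s.
2. the stick is pushed up against the tip of the longest arm (all of step 1 and y of stick_front in the frame of jig between 0.016 and 0.024 m and x of stick_front in the frame of jig between -0.008 and 0.008 m and angle between the y axis of stick and the y axis of jig, either way round below 0.08 rad and z of stick_front in the frame of jig below 0.04 m), for 0.2 s.
At the end, for the whole second after the job is handed in: The longest arm points at the stick (its tip within 15 mm of the channel's centre line, about 8 degrees), the stick lies flat and straight in the channel with its front end within 4 mm of the place where it touches the arm's tip, and both are at rest (all of step 2 and linear speed of stick below 0.01 m/s and velocity of joint star between -0.05 and 0.05 rad/s).
It fails at once if the stick was lifted more than 10 mm off the channel floor (z of any of stick_front, stick_back in the frame of jig above 0.043 m).
It fails at once if another thing on the table was moved by more than 30 mm (distance of any of offcut, screwdriver, runner, carton, edging, glue, tub from where it was at the start of the episode above 0.03 m).
It fails at once if the bottle or the tub was tipped over (angle between any of glue, tub's own z axis and vertical above 0.5 rad).
It also fails if it takes over 64 s, if anything falls off the work surface, if the arm or the gripper's body presses on something with over 40 N, if the wrist force passes 120 N, or if a joint passes its speed limit or range.

## Working session

There is one attempt and no reset: what is moved stays moved. The work goes in short steps, Python scripts to look and compute and a tool call to move; the robot and the scene stay as the last step left them, time stands still between calls to the robot, and variables do not carry over. Pictures are saved under pics/ and viewed, about 8 in all and at most 12, crops included, and the job is handed in when it is done.

Besides the shell and the picture viewer there is one more tool, called after "Emit:" as name([rows], argument=value, ...), one row to a line, values as JSON. play_rows: Moves the arm, as the interface text tells. Shift numbers are shares of 0.2 m and turn numbers shares of 90 degrees, none past 1 either way. Its arguments: {"type":"object","properties":{"motion":{"type":"array","items":{"type":"array","items":{"type":"number"}}},"squeeze":{"type":"number"}},"required":["motion"]}

```bash
mkdir -p pics; cat > h.py <<'E'
import numpy as np, cv2
from bench import r, eyes, job
def ray(p,xy):
    u=cv2.undistortPoints(np.array([[xy]],float),np.array(p["mtx"]),np.array(p["dist"]))[0,0]
    R=np.array(p["R"]);t=np.array(p["t"])
    return -R.T@t, R.T@np.array([u[0],u[1],1.])
def atz(p,xy,z):
    o,d=ray(p,xy); return o+d*(z-o[2])/d[2]
def proj(p,X):
    rv=cv2.Rodrigues(np.array(p["R"],float))[0]
    return cv2.projectPoints(np.array(X,float).reshape(-1,3),rv,np.array(p["t"],float),np.array(p["mtx"]),np.array(p["dist"]))[0][:,0]
def tri(ps,xys):
    A=np.zeros((3,3));b=np.zeros(3)
    for p,x in zip(ps,xys):
        o,d=ray(p,x);d=d/np.linalg.norm(d);M=np.eye(3)-np.outer(d,d);A+=M;b+=M@o
    return np.linalg.solve(A,b)
def save(p,n): cv2.imwrite("pics/"+n,cv2.cvtColor(p["image"],cv2.COLOR_RGB2BGR))
E
python3 - <<'E'
from h import *
np.set_printoptions(precision=3,suppress=True)
Z=dict(jig=0,hub=.04,long_tip=.034,middle_tip=.034,short_tip=.034,stick=.018,stick_front=.033,stick_back=.033,offcut=0,screwdriver=0,runner=0,carton=0,edging=0,glue=0,tub=0)
ps={}
for c in("top","side"):
    p=eyes.camera(c);ps[c]=p;save(p,c+"0.png")
    for n,z in Z.items():
        for d in eyes.landmark_of(p,n)[:3]:
            print(c,n,round(d["p"],2),np.round(d["xy"]),atz(p,d["xy"],z))
s=r.read_state();print(s["ee_pos"],s["eef_rot"],s["width"],s["time"])
cv2.imwrite("pics/both.png",cv2.cvtColor(np.hstack([ps["top"]["image"],ps["side"]["image"]]),cv2.COLOR_RGB2BGR))
E
```

```text
top jig 0.62 [290. 212.] [ 0.54  -0.006  0.   ]
top hub 0.7 [241. 210.] [0.536 0.123 0.04 ]
top hub 0.48 [138. 181.] [0.617 0.401 0.04 ]
top hub 0.15 [256. 191.] [0.589 0.084 0.04 ]
top long_tip 0.67 [262. 242.] [0.453 0.065 0.034]
top middle_tip 0.74 [258. 184.] [0.608 0.08  0.034]
top short_tip 0.55 [224. 211.] [0.536 0.167 0.034]
top stick 0.91 [350. 305.] [ 0.295 -0.159  0.018]
top stick 0.83 [343. 211.] [ 0.539 -0.148  0.018]
top stick 0.83 [425. 264.] [ 0.4   -0.358  0.018]
top stick_front 0.93 [313. 206.] [ 0.548 -0.066  0.033]
top stick_front 0.74 [344. 334.] [ 0.224 -0.141  0.033]
top stick_front 0.69 [428. 233.] [ 0.478 -0.365  0.033]
top stick_back 0.96 [420. 292.] [ 0.328 -0.337  0.033]
top stick_back 0.94 [369. 208.] [ 0.545 -0.215  0.033]
top stick_back 0.7 [241. 254.] [0.423 0.121 0.033]
top offcut 0.62 [241. 254.] [0.424 0.123 0.   ]
top screwdriver 0.85 [310. 253.] [ 0.428 -0.06   0.   ]
top runner 0.97 [322. 159.] [ 0.69  -0.096  0.   ]
top carton 0.63 [226. 164.] [0.675 0.172 0.   ]
top edging 0.62 [177. 219.] [0.521 0.301 0.   ]
top glue 0.77 [137. 177.] [0.639 0.
[... 922 characters left out ...]
19 -0.325  0.033]
side stick_back 0.65 [339. 176.] [ 0.37  -0.164  0.033]
side offcut 0.9 [306. 271.] [0.428 0.124 0.   ]
side offcut 0.66 [312. 212.] [ 0.429 -0.061  0.   ]
side screwdriver 0.85 [312. 210.] [ 0.429 -0.068  0.   ]
side screwdriver 0.44 [215. 190.] [ 0.687 -0.109 -0.   ]
side runner 0.89 [214. 190.] [ 0.689 -0.106  0.   ]
side carton 0.87 [193. 276.] [0.68  0.171 0.   ]
side edging 0.7 [256. 330.] [0.517 0.293 0.   ]
side edging 0.48 [304. 270.] [0.433 0.123 0.   ]
side glue 0.91 [188. 378.] [0.634 0.419 0.   ]
side tub 0.65 [263. 120.] [ 0.607 -0.423  0.   ]
side tub 0.23 [258. 251.] [0.545 0.082 0.   ]
[ 0.226 -0.583  0.223] [0.983 0.184 0.    0.   ] 0.08699988568428876 1.6
```

View pics/top0.png

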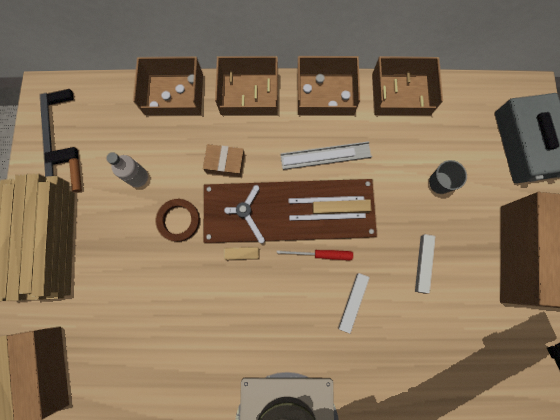

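View pics/side0.png

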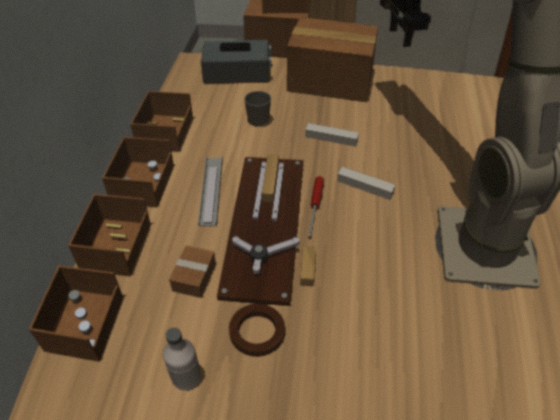

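The pine stick in the channel is at top px (343,207). Look-alikes are the white sticks at (350,305) and (425,264) and the pine offcut at (241,254), which I'll leave alone. The star's long tip is at (262,242), the middle tip at (258,184) and the short tip at (224,211), so it needs about 55° CCW. I'll move over for a wrist view.

Emit:
play_rows([
  [0.76,-0.84,-0.06,0,0,0.21,0],
  [0.76,-0.84,-0.06,0,0,0.21,0],
  [0.76,-0.84,-0.06,0,0,0.21,0],
  [0.76,-0.84,-0.06,0,0,0.21,0],
  [0.76,-0.84,-0.06,0,0,0.21,0],
], squeeze=20)

```text
time: 2.22
ee_pos: [0.3086, -0.3688, 0.2353]
eef_rot: [1.0, 0.022, 0.001, 0.0]
ft_force: [0.2, -0.0, -0.3]
width: 0.045
```

Emit:
play_rows([
  [0.6,-1,-0.2,0,0,0,0],
  [0.6,-1,-0.2,0,0,0,0],
  [0.6,-1,-0.2,0,0,0,0],
  [0.6,-1,-0.2,0,0,0,0],
  [0.6,-1,-0.2,0,0,0,0],
])

```text
time: 2.85
ee_pos: [0.4206, -0.1642, 0.2754]
eef_rot: [1.0, 0.023, 0.001, 0.0]
ft_force: [0.1, -0.1, 0.1]
width: 0.0018
```

Emit:
play_rows([
  [0,-1,-0.2,0,0,0,0],
  [0,-1,-0.2,0,0,0,0],
  [0,-1,-0.2,0,0,0,0],
  [0,-1,-0.2,0,0,0,0],
  [0,-1,-0.2,0,0,0,0],
])

```text
time: 3.48
ee_pos: [0.4111, 0.0323, 0.3146]
eef_rot: [1.0, 0.02, 0.0, 0.0]
ft_force: [0.2, -0.4, -0.6]
width: 0.0004
```

```bash
python3 - <<'E'
from h import *
np.set_printoptions(precision=3,suppress=True)
Z=dict(jig=0,hub=.04,long_tip=.034,middle_tip=.034,short_tip=.034,stick_front=.033,stick_back=.033,offcut=0)
p=eyes.camera("wrist");save(p,"w1.png")
for n,z in Z.items():
  for d in eyes.landmark_of(p,n)[:2]: print(n,round(d["p"],2),np.round(d["xy"]),atz(p,d["xy"],z))
s=r.read_state();print(s["ee_pos"],s["eef_rot"],s["width"],s["time"],s["ft_force"])
E
```

```text
jig 0.71 [310.  83.] [ 0.546 -0.007 -0.   ]
hub 0.97 [219.  82.] [0.537 0.114 0.04 ]
long_tip 0.71 [256. 150.] [0.45  0.065 0.034]
middle_tip 0.82 [250.  27.] [0.606 0.076 0.034]
short_tip 0.8 [182.  81.] [0.538 0.165 0.034]
short_tip 0.43 [310.  83.] [ 0.541 -0.004  0.034]
stick_front 0.96 [358.  79.] [ 0.549 -0.066  0.033]
stick_front 0.86 [546. 148.] [ 0.474 -0.353  0.033]
stick_back 0.79 [428. 208.] [ 0.38  -0.185  0.033]
stick_back 0.77 [517. 240.] [ 0.334 -0.337  0.033]
offcut 0.84 [220. 164.] [0.427 0.119 0.   ]
[0.411 0.033 0.314] [ 1.    0.02 -0.   -0.  ] 0.0005385087098165382 3.925 [ 0.277 -0.232  0.737]
```

View pics/w1.png

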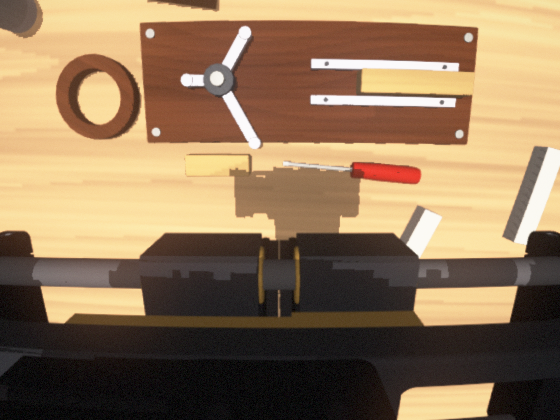

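Emit:
play_rows([
  [0.27,-0.385,0.4,0,0,0,0],
  [0.27,-0.385,0.7,0,0,0,0],
  [0.27,-0.385,1,0,0,0,0],
  [0.27,-0.385,1,0,0,0,0],
  [0.27,-0.385,1,0,0,0,0],
])

```text
time: 4.55
ee_pos: [0.4598, 0.1124, 0.1123]
eef_rot: [1.0, 0.021, -0.003, -0.0]
ft_force: [0.1, -0.4, 0.8]
width: 0.0004
```

```bash
python3 - <<'E'
from h import *
np.set_printoptions(precision=4,suppress=True)
s=r.read_state();print(s["ee_pos"],s["eef_rot"],s["time"],s["ft_force"])
p=eyes.camera("wrist");save(p,"w2.png")
for n,z in dict(hub=.04,long_tip=.034,stick_front=.033,offcut=0).items():
  for d in eyes.landmark_of(p,n)[:1]: print(n,round(d["p"],2),np.round(d["xy"]),atz(p,d["xy"],z))
p=eyes.camera("top")
# jig outline & yaw
g=eyes.regions_of(p,"jig")[0];m=g["region"].astype(np.uint8)
c=max(cv2.findContours(m,0,1)[0],key=cv2.contourArea)[:,0]
W=np.array([atz(p,x,.018)[:2] for x in c.astype(float)],np.float32)
print("jig rect",cv2.minAreaRect(W))
E
```

```text
[0.4598 0.1124 0.1123] [ 0.9998  0.0206 -0.0029 -0.0003] 4.55 [ 0.0551 -0.4071  0.8286]
hub 0.9 [278. 111.] [0.5389 0.1158 0.04  ]
long_tip 0.86 [339. 231.] [0.4513 0.0646 0.034 ]
stick_front 0.85 [519. 115.] [ 0.5475 -0.0665  0.033 ]
offcut 0.73 [270. 244.] [0.425  0.1185 0.    ]
jig rect ((0.5424343943595886, -0.05526873469352722), (0.16137707233428955, 0.3524336516857147), 2.0877938270568848)
```

View pics/w2.png

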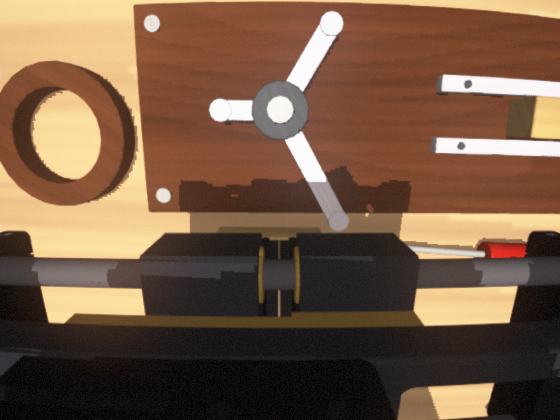

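Emit:
play_rows([
  [0.015,0,0.2,0,0,0,0],
  [0.015,0,0.3,0,0,0,0],
  [0.015,0,0.4,0,0,0,0],
  [0.015,0,0.4,0,0,0,0],
])

```text
time: 5.4
ee_pos: [0.4642, 0.1122, 0.0342]
eef_rot: [1.0, 0.02, -0.001, 0.0]
ft_force: [-0.2, -0.8, -0.6]
width: 0.0004
```

Emit:
play_rows([
  [0.02,0.05,0.02,0,0,0,0],
  [0.045,0.11,0.02,0,0,0,0],
  [0.073,0.173,0.02,0,0,0,0],
  [0.12,0.225,0.02,0,0,0,0],
  [0.17,0.267,0.02,0,0,0,0],
])

```text
time: 6.02
ee_pos: [0.5014, 0.0596, 0.0305]
eef_rot: [1.0, 0.02, -0.0, 0.0]
ft_force: [-0.6, 2.6, -0.3]
width: 0.0008
```

```bash
cat > look.py <<'E'
from h import *
np.set_printoptions(precision=4,suppress=True)
a=np.deg2rad(2.09);Y=np.array([-np.sin(a),np.cos(a)]);X=np.array([np.cos(a),np.sin(a)]);H=np.array([.5365,.1175])
def jf(P): d=P[:2]-H; return np.array([d@X,d@Y+.12])
s=r.read_state();print(s["ee_pos"],"tcp jig",jf(s["ee_pos"]),s["eef_rot"],s["time"],s["ft_force"])
for c in("top","side","wrist"):
  p=eyes.camera(c);save(p,c+"_l.png")
  for n,z in dict(hub=.04,long_tip=.034,middle_tip=.034,short_tip=.034,stick_front=.033,stick_back=.033).items():
    for d in eyes.landmark_of(p,n)[:2]:
      if d["p"]>.4:
        P=atz(p,d["xy"],z);q=jf(P)
        if abs(q[0])<.12: print(c,n,round(d["p"],2),np.round(d["xy"]),P[:2],"jig",q)
E
python3 look.py
```

```text
[0.5014 0.0596 0.0305] tcp jig [-0.0372  0.0634] [ 0.9998  0.0197 -0.0002  0.0001] 6.025 [-0.6341  2.6088 -0.3461]
top stick_front 0.7 [430. 235.] [ 0.4725 -0.372 ] jig [-0.0818 -0.3668]
side hub 0.67 [260. 250.] [0.5345 0.1084] jig [-0.0024  0.111 ]
side short_tip 0.61 [271. 268.] [0.5043 0.1506] jig [-0.0309  0.1542]
side stick_front 0.85 [305. 136.] [ 0.4707 -0.3189] jig [-0.0816 -0.3138]
wrist hub 0.81 [170. 187.] [0.5388 0.1148] jig [0.0022 0.1172]
wrist long_tip 0.95 [357. 242.] [0.5121 0.0197] jig [-0.028   0.0231]
wrist middle_tip 0.72 [133.  27.] [0.6125 0.1322] jig [0.0765 0.132 ]
wrist short_tip 0.73 [110. 244.] [0.5054 0.1507] jig [-0.0299  0.1543]
wrist stick_front 0.79 [521. 184.] [ 0.5468 -0.0655] jig [ 0.0036 -0.0633]
```

Emit:
play_rows([
  [0.03,0.015,0,0,0,0,0],
  [0.06,0.025,0,0,0,0,0],
  [0.095,0.03,0,0,0,0,0],
  [0.095,0.03,0,0,0,0,0],
])

```text
time: 7.58
ee_pos: [0.5209, 0.055, 0.0305]
eef_rot: [1.0, 0.02, 0.0, -0.0]
ft_force: [-0.2, -0.2, 0.4]
width: 0.0003
```

```bash
python3 look.py
```

```text
[0.5209 0.055  0.0305] tcp jig [-0.0179  0.0581] [ 0.9998  0.0197  0.0003 -0.    ] 7.575 [-0.1853 -0.2368  0.3597]
top long_tip 0.74 [244. 253.] [0.4246 0.1122] jig [-0.112   0.1188]
top stick_front 0.97 [430. 236.] [ 0.4691 -0.3699] jig [-0.0852 -0.3646]
top stick_front 0.93 [313. 206.] [ 0.5509 -0.0658] jig [ 0.0078 -0.0637]
top stick_back 0.76 [371. 209.] [ 0.5421 -0.2187] jig [-0.0067 -0.2161]
side hub 0.66 [258. 251.] [0.5387 0.1119] jig [0.002  0.1143]
side hub 0.62 [303. 271.] [0.4335 0.1551] jig [-0.1016  0.1614]
side middle_tip 0.79 [227. 268.] [0.6005 0.1639] jig [0.0656 0.164 ]
side short_tip 0.79 [276. 266.] [0.4945 0.144 ] jig [-0.041  0.148]
side stick_front 0.92 [304. 134.] [ 0.4756 -0.3288] jig [-0.0772 -0.3238]
wrist hub 0.84 [161. 225.] [0.5385 0.1146] jig [0.0019 0.1171]
wrist long_tip 0.57 [357. 225.] [0.5408 0.0157] jig [0.0006 0.0181]
wrist middle_tip 0.93 [87. 88.] [0.6038 0.1511] jig [0.0685 0.1511]
wrist short_tip 0.79 [125. 290.] [0.4982 0.1396] jig [-0.0375  0.1434]
wrist stick_front 0.67 [504. 218.] [ 0.547  -0.0651] jig [ 0.0039 -0.0629]
wrist stick_back 0.57 [380. 206.] [0.5511 0.0044] jig [0.0105 0.0064]
```

Emit:
play_rows([
  [0.01,0,0,0,0,0,0],
  [0.01,0,0,0,0,0,0],
  [-0.06,0,0,0,0,0,0],
  [-0.12,0,0,0,0,0,0],
])

```text
time: 9.12
ee_pos: [0.4949, 0.0544, 0.0304]
eef_rot: [1.0, 0.02, -0.0, 0.0]
ft_force: [-0.4, -0.3, 1.2]
width: 0.0007
```

Emit:
play_rows([
  [0,0,-0.3,0,0,0,0],
  [0,0.1,-0.5,0,0,0,0],
  [0.08,1,-0.5,0,0,0,0],
  [0.08,1,-0.5,0,0,0,0],
  [0.08,1,-0.5,0,0,0,0],
])

```text
time: 9.75
ee_pos: [0.5194, -0.1472, 0.1309]
eef_rot: [1.0, 0.02, 0.0, 0.001]
ft_force: [1.4, -0.6, 0.9]
width: 0.0003
```

```bash
python3 look.py
```

```text
[ 0.5194 -0.1472  0.1309] tcp jig [-0.0268 -0.1439] [0.9998 0.0196 0.0003 0.0006] 9.75 [ 1.3969 -0.6333  0.8542]
top hub 0.87 [245. 207.] [0.5441 0.1121] jig [0.0074 0.1144]
top long_tip 0.97 [281. 210.] [0.5374 0.0185] jig [-0.0027  0.021 ]
top middle_tip 0.78 [230. 185.] [0.6059 0.1539] jig [0.0707 0.1539]
top middle_tip 0.41 [310. 253.] [ 0.4256 -0.0587] jig [-0.1172 -0.052 ]
top short_tip 0.7 [232. 225.] [0.4973 0.1447] jig [-0.0382  0.1486]
top stick_back 0.54 [232. 227.] [0.493  0.1445] jig [-0.0425  0.1485]
side hub 0.69 [255. 252.] [0.5461 0.1155] jig [0.0095 0.1176]
side long_tip 0.78 [264. 219.] [0.5404 0.0083] jig [-0.0001  0.0107]
side middle_tip 0.92 [224. 265.] [0.6088 0.1583] jig [0.0737 0.1581]
side middle_tip 0.69 [188. 375.] [0.6258 0.4276] jig [0.1005 0.4267]
side short_tip 0.72 [276. 267.] [0.4945 0.1479] jig [-0.0409  0.152 ]
side short_tip 0.42 [264. 224.] [0.5377 0.0241] jig [-0.0022  0.0266]
side stick_front 0.65 [304. 132.] [ 0.4757 -0.3366] jig [-0.0773 -0.3316]
side stick_back 0.71 [275. 158.] [ 0.5425 -0.2124] jig [-0.006  -0.2099]
wrist long_tip 0.9 [ 89. 182.] [0.5397 0.0144] jig [-0.0005  0.0169]
wrist stick_front 0.55 [183. 178.] [ 0.5459 -0.0656] jig [ 0.0027 -0.0633]
wrist stick_back 0.67 [370. 180.] [ 0.5503 -0.218 ] jig [ 0.0016 -0.2158]
```

View pics/wrist_l.png

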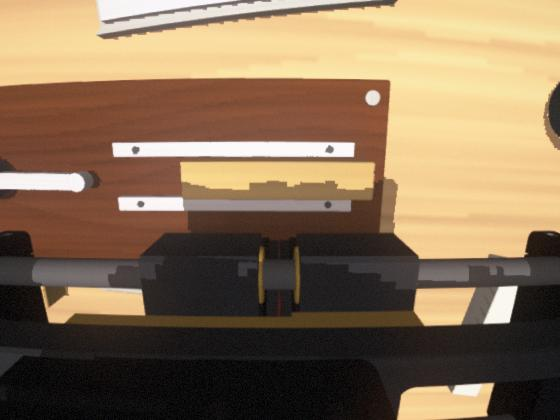

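The arm points along the channel (tip at px (80,182), in line with the channel centre). The stick's back end is at (373,180), world about (0.549,-0.217). Next I go behind it.

Emit:
play_rows([
  [0.06,0.26,0,0,0,0,0],
  [0.13,0.54,0,0,0,0,0],
  [0.13,0.54,0.1,0,0,0,0],
  [0.13,0.54,0.3,0,0,0,0],
  [0.13,0.54,0.49,0,0,0,0],
])

```text
time: 11.42
ee_pos: [0.5502, -0.2512, 0.0312]
eef_rot: [1.0, 0.02, 0.0, -0.0]
ft_force: [0.6, -0.5, -0.3]
width: 0.0004
```

```bash
python3 look.py | grep -v -e hub -e short -e middle
```

```text
[ 0.5502 -0.2512  0.0312] tcp jig [ 0.0003 -0.249 ] [ 0.9998  0.0201  0.     -0.0002] 11.425 [ 0.5876 -0.4656 -0.3341]
top long_tip 0.8 [280. 213.] [0.5307 0.0213] jig [-0.0093  0.0241]
top stick_front 0.77 [312. 205.] [ 0.552  -0.0644] jig [ 0.0089 -0.0624]
side long_tip 0.69 [223. 265.] [0.6108 0.1571] jig [0.0757 0.1569]
side long_tip 0.59 [262. 219.] [0.5446 0.0111] jig [0.0042 0.0134]
side stick_front 0.69 [269. 196.] [ 0.5388 -0.0686] jig [-0.0045 -0.066 ]
```

Emit:
play_rows([
  [0,-0.08,0,0,0,0,0],
  [0,-0.17,0,0,0,0,0],
  [0,-0.26,0,0,0,0,0],
  [0,-0.35,0,0,0,0,0],
  [0,-0.44,0,0,0,0,0],
])

```text
time: 13.1
ee_pos: [0.5468, -0.1624, 0.0326]
eef_rot: [1.0, 0.02, 0.0, 0.0]
ft_force: [0.1, -1.0, 0.1]
width: 0.0005
```

```bash
python3 look.py | grep -v -e hub -e short -e middle
```

```text
[ 0.5468 -0.1624  0.0326] tcp jig [ 0.0001 -0.1601] [0.9998 0.0202 0.     0.0001] 13.1 [ 0.1381 -1.023   0.0603]
top long_tip 0.62 [242. 211.] [0.5346 0.1197] jig [-0.0018  0.1222]
top long_tip 0.6 [281. 208.] [0.5444 0.0164] jig [0.0042 0.0187]
top stick_front 0.88 [286. 209.] [0.5425 0.003 ] jig [0.0018 0.0053]
side long_tip 0.86 [262. 220.] [0.544  0.0117] jig [0.0037 0.014 ]
side stick_front 0.95 [263. 216.] [ 0.5435 -0.0008] jig [0.0026 0.0015]
side stick_back 0.85 [269. 174.] [ 0.5508 -0.1493] jig [ 0.0045 -0.1472]
```

View pics/wrist_l.png

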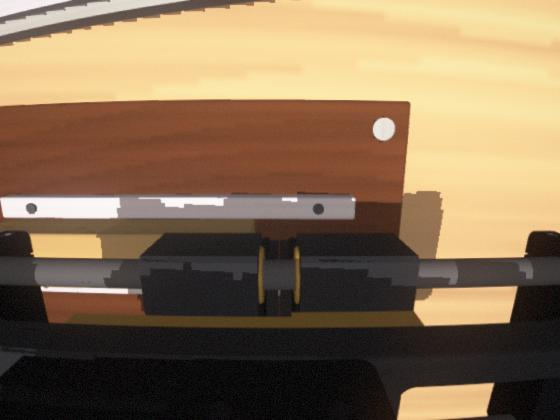

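The stick moves ahead of the finger in the channel. About 15 mm remain, so I'll creep in and watch the force.

Emit:
play_rows([
  [0,-0.025,0,0,0,0,0],
  [0,-0.045,0,0,0,0,0],
  [0,-0.045,0,0,0,0,0],
])

```text
time: 14.52
ee_pos: [0.5466, -0.1542, 0.0326]
eef_rot: [1.0, 0.02, 0.0, -0.0]
ft_force: [-0.6, -0.4, 0.0]
width: 0.0008
```

Emit:
play_rows([
  [0,-0.01,0,0,0,0,0],
  [0,-0.01,0,0,0,0,0],
])

```text
time: 14.78
ee_pos: [0.5464, -0.1528, 0.0326]
eef_rot: [1.0, 0.02, 0.0, 0.0]
ft_force: [0.5, 0.1, -0.2]
width: 0.0009
```

Emit:
play_rows([
  [0,-0.01,0,0,0,0,0],
  [0,-0.01,0,0,0,0,0],
])

```text
time: 15.02
ee_pos: [0.5463, -0.1507, 0.0326]
eef_rot: [1.0, 0.02, 0.0, -0.0]
ft_force: [-1.0, 0.1, -0.4]
width: 0.0007
```

```bash
python3 look.py | grep -v -e short -e middle
```

```text
[ 0.5463 -0.1507  0.0326] tcp jig [ 0.0001 -0.1484] [ 0.9998  0.0201  0.     -0.    ] 15.025 [-1.0025  0.0767 -0.4178]
top hub 0.62 [241. 210.] [0.5363 0.1209] jig [-0.      0.1234]
top long_tip 0.56 [281. 212.] [0.5337 0.0179] jig [-0.0064  0.0206]
top stick_front 0.74 [283. 210.] [0.5393 0.0122] jig [-0.0011  0.0147]
side hub 0.65 [258. 253.] [0.5375 0.1181] jig [0.0011 0.1206]
side long_tip 0.88 [264. 219.] [0.5413 0.0087] jig [0.0009 0.0111]
side stick_front 0.86 [264. 219.] [0.5416 0.0085] jig [0.0011 0.0109]
side stick_front 0.76 [306. 133.] [ 0.4701 -0.3341] jig [-0.0828 -0.3289]
side stick_back 0.54 [276. 265.] [0.4955 0.1414] jig [-0.0401  0.1454]
```

Emit:
play_rows([
  [0,-0.01,0,0,0,0,0],
  [0,-0.01,0,0,0,0,0],
])

```text
time: 16.32
ee_pos: [0.5462, -0.1486, 0.0325]
eef_rot: [1.0, 0.02, -0.0, -0.0]
ft_force: [-0.3, 0.0, -0.7]
width: 0.0005
```

Emit:
play_rows([
  [0,-0.01,0,0,0,0,0],
  [0,-0.01,0,0,0,0,0],
])

```text
time: 16.58
ee_pos: [0.5462, -0.1466, 0.0326]
eef_rot: [1.0, 0.02, 0.0, -0.0]
ft_force: [0.1, -0.0, -0.3]
width: 0.0005
```

Emit:
play_rows([
  [0,-0.005,0,0,0,0,0],
  [0,-0.005,0,0,0,0,0],
])

```text
time: 16.82
ee_pos: [0.5461, -0.1458, 0.0326]
eef_rot: [1.0, 0.02, 0.0, 0.0]
ft_force: [0.3, 0.1, 0.7]
width: 0.0003
```

Emit:
play_rows([
  [0,-0.005,0,0,0,0,0],
  [0,-0.005,0,0,0,0,0],
])

```text
time: 17.08
ee_pos: [0.5461, -0.1448, 0.0326]
eef_rot: [1.0, 0.02, 0.0, 0.0]
ft_force: [-0.3, -0.3, 0.3]
width: 0.0005
```

```bash
python3 look.py | grep -v -e short -e middle; python3 - <<'E'
import cv2,numpy as np
a=cv2.imread("pics/top_l.png")[180:240,200:390];b=cv2.imread("pics/side_l.png")[150:300,190:320]
a=cv2.resize(a,None,fx=4,fy=4,interpolation=3);b=cv2.resize(b,None,fx=2.2,fy=2.2,interpolation=3)
o=np.zeros((a.shape[0]+b.shape[0],760,3),np.uint8);o[:a.shape[0],:760]=a;o[a.shape[0]:,:b.shape[1]]=b
cv2.imwrite("pics/crop1.png",o)
E
```

```text
[ 0.5461 -0.1448  0.0326] tcp jig [ 0.     -0.1425] [0.9998 0.02   0.     0.    ] 17.075 [-0.2709 -0.2976  0.2529]
top hub 0.8 [244. 212.] [0.5324 0.1127] jig [-0.0043  0.1153]
top hub 0.43 [176. 219.] [0.5118 0.2906] jig [-0.0184  0.2939]
top long_tip 0.85 [280. 209.] [0.5409 0.0209] jig [0.0009 0.0233]
top stick_front 0.79 [280. 210.] [0.5387 0.0193] jig [-0.0014  0.0218]
side hub 0.98 [256. 250.] [0.5431 0.1098] jig [0.0063 0.1121]
side long_tip 0.55 [264. 221.] [0.5383 0.0161] jig [-0.0019  0.0186]
side stick_front 0.8 [262. 222.] [0.5426 0.0183] jig [0.0025 0.0207]
side stick_back 0.94 [270. 178.] [ 0.5462 -0.1331] jig [ 0.0005 -0.1308]
```

View pics/crop1.png

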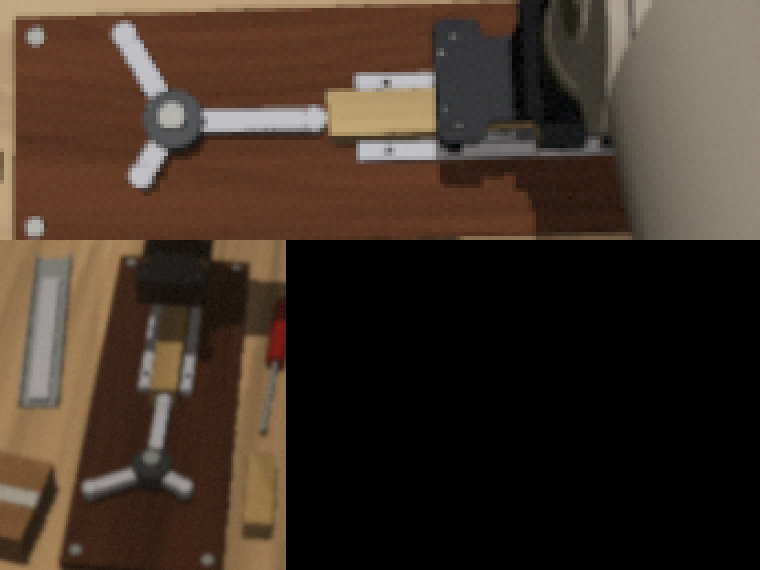

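The front is nearly at the tip, but there is no contact force yet. I'll go on in 1 mm steps.

Emit:
play_rows([
  [0,-0.005,0,0,0,0,0],
  [0,-0.005,0,0,0,0,0],
])

```text
time: 18.38
ee_pos: [0.546, -0.144, 0.0326]
eef_rot: [1.0, 0.02, 0.0, 0.0]
ft_force: [0.3, -0.4, 0.3]
width: 0.0003
```

Emit:
play_rows([
  [0,-0.005,0,0,0,0,0],
  [0,-0.005,0,0,0,0,0],
])

```text
time: 18.62
ee_pos: [0.546, -0.1439, 0.0326]
eef_rot: [1.0, 0.02, 0.0, 0.001]
ft_force: [-0.1, -5.6, 0.1]
width: 0.0002
```

Contact: −5.6 N and the finger has stalled. I'll back off, lift and check.

Emit:
play_rows([
  [0,0.03,0,0,0,0,0],
  [0,0.15,0,0,0,0,0],
  [0,0.2,0,0,0,0,0],
  [0,0.2,-0.3,0,0,0,0],
  [0,0.2,-0.6,0,0,0,0],
])

```text
time: 19.25
ee_pos: [0.5472, -0.182, 0.1536]
eef_rot: [1.0, 0.02, -0.001, -0.001]
ft_force: [0.9, -0.8, -0.0]
width: 0.0001
```

Emit:
play_rows([
  [-0.8,0.3,-0.3,0,0,0,0],
  [-0.8,0.3,-0.3,0,0,0,0],
  [-0.8,0.3,-0.3,0,0,0,0],
  [-0.8,0.3,-0.3,0,0,0,0],
])

```text
time: 19.75
ee_pos: [0.3878, -0.2513, 0.214]
eef_rot: [1.0, 0.017, 0.0, 0.001]
ft_force: [-0.1, 0.2, -0.1]
width: 0.0004
```

```bash
python3 look.py; python3 - <<'E'
import cv2,numpy as np
a=cv2.imread("pics/top_l.png")[180:240,200:390];b=cv2.imread("pics/side_l.png")[150:300,190:320]
a=cv2.resize(a,None,fx=4,fy=4,interpolation=3);b=cv2.resize(b,None,fx=2.2,fy=2.2,interpolation=3)
o=np.zeros((a.shape[0]+b.shape[0],760,3),np.uint8);o[:a.shape[0],:760]=a;o[a.shape[0]:,:b.shape[1]]=b
cv2.imwrite("pics/crop2.png",o)
E
```

```text
[ 0.3878 -0.2513  0.214 ] tcp jig [-0.1621 -0.2431] [0.9998 0.0173 0.0004 0.0015] 19.75 [-0.0638  0.1629 -0.1052]
top hub 0.83 [244. 211.] [0.5337 0.113 ] jig [-0.003   0.1156]
top hub 0.61 [175. 218.] [0.5144 0.2945] jig [-0.0156  0.2977]
top long_tip 0.68 [280. 211.] [0.5353 0.0214] jig [-0.0047  0.024 ]
top middle_tip 0.72 [227. 188.] [0.5971 0.1609] jig [0.0622 0.1611]
top short_tip 0.82 [232. 224.] [0.5018 0.1448] jig [-0.0337  0.1486]
top stick_front 0.92 [281. 210.] [0.5401 0.0164] jig [-0.0001  0.0188]
top stick_back 0.89 [339. 208.] [ 0.543  -0.1359] jig [-0.0027 -0.1335]
side hub 0.74 [256. 250.] [0.5438 0.1096] jig [0.007  0.1119]
side long_tip 0.79 [265. 218.] [0.5383 0.0048] jig [-0.0023  0.0073]
side long_tip 0.66 [226. 264.] [0.6052 0.1544] jig [0.07   0.1544]
side middle_tip 0.77 [227. 267.] [0.6013 0.162 ] jig [0.0664 0.1622]
side short_tip 0.72 [277. 266.] [0.4927 0.1446] jig [-0.0428  0.1487]
side stick_front 0.97 [263. 224.] [0.54   0.0232] jig [0.     0.0256]
side stick_front 0.84 [306. 133.] [ 0.4715 -0.3307] jig [-0.0813 -0.3255]
side stick_back 0.7 [272. 183.] [ 0.5387 -0.1183] jig [-0.0064 -0.1157]
wrist long_tip 0.78 [32. 48.] [0.5354 0.0132] jig [-0.0049  0.0158]
wrist stick_front 0.81 [33. 42.] [0.5419 0.0125] jig [0.0015 0.0148]
wrist stick_front 0.8 [394. 118.] [ 0.4752 -0.3656] jig [-0.0789 -0.3605]
wrist stick_back 0.66 [170.  34.] [ 0.5475 -0.1351] jig [ 0.0017 -0.1329]
```

View pics/crop2.png

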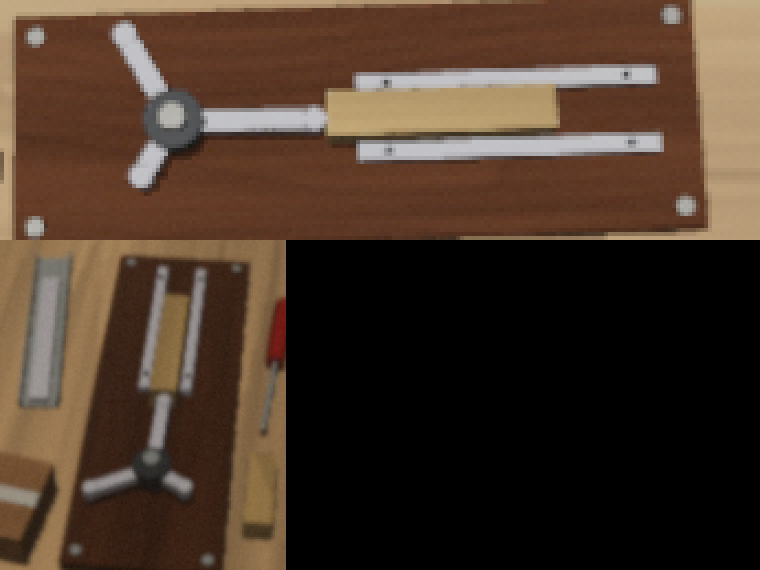

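```bash
python3 -c "
from bench import job
print(job.close_job())"
```

```text
the job is handed in; nothing more can be done
None
```

I set the jig to the long setting and handed the job in at about 20 s of the 64 s allowed. The hand-in gives no verdict.

- **Star:** I turned it about 55° counter-clockwise by pushing on its longest arm with the closed fingertip. The last looks put the arm's tip 2 to 5 mm off the channel's centre line, against the 15 mm allowed.
- **Stick:** I pushed it along the channel from its far end until the finger stalled at 5.6 N against the arm's tip, then backed off and lifted clear. The last picture shows it touching the tip, lying straight between the rails. I did not measure its angle or height afterwards.
- **Other things:** No other thing looked moved in the last crops. They show only the area around the jig, and I did not re-measure those positions.

**Disagreement between cameras:** They gave the stick's front end at y of about 19 mm (top), 26 mm (side) and 15 mm (wrist) in the jig frame. The window is 16 to 24 mm, so the side and wrist readings fall outside it. I relied on the contact force, on the finger's own position (which puts the front near 21 mm) and on the picture.

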